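# Put the repair tools back into their shaped foam inserts

## Task

Make the blue tool tray complete again: put the orange screwdriver, the red side cutter, the pocket torch and the roll of tape each into the foam cut-out of its own shape, pointing the way its cut-out does and lying fully down on the pocket's floor. The inserts may sit in the tray in any order. Do not shift or knock over the dish of screws or the glue bottle.

Things in the scene. Friction and masses are not known exactly. Their poses are not given: they have to be found in the camera images.
- driver_grip (a point): Screwdriver, orange handle and thin steel shaft, 172 mm long, lying flat. Point: on the handle's axis where to hold it, 14 mm above what it lies on. z up, y along the tool to the handle's butt (61 mm away); handle 26 mm wide across x, 28 mm high, ends 27 mm to -y of the point; the shaft, 6 mm thick, ends 111 mm to -y. About 75 g.
- cutter_grip (a point): Side cutter, two red grips and steel jaws, closed and rigid, 125 x 47 x 11 mm, lying flat. Point: midway between the grips, 5.5 mm above what it lies on. z up, y towards the ends of the grips (42 mm away); the jaws end 82 mm to -y. Hold it across both grips along x, 45 to 46 mm wide there. About 110 g.
- torch_grip (a point): Dark grey round pocket torch, 113 mm long, 25 mm across at the head, lying on its side. Point: on its axis, on the body just behind the head, 13 mm above what it lies on. y runs along it to the tail (40 mm away); the thicker head ends 71 mm to -y. Hold it across y at this point, 20 to 25 mm wide. It may roll a little about y, so only y is sure to stay level. About 60 g.
- tape_grip (a point): Roll of black tape with a tan core, lying flat, 53 to 55 mm across and 19 mm high. Point: its centre, 9.5 mm above what it lies on; z up. Hold it from above across its outside. About 50 g.
- driver_pocket (a point): Pocket in one of four fixed foam inserts (76 x 200 mm, black, yellow in the cut-out) side by side in any order in a blue tray: a wide slot for the handle, then a thin one for the shaft. Point and axes: where driver_grip's come to be, seated (y to the tray's end nearer the robot), 14 mm above the pocket floor. Pocket 4 to 5 mm wider than the tool all round; foam top 10 mm above the pocket floor.
- cutter_pocket (a point): Pocket for the side cutter in another insert: broad for the grips, narrowing to the jaws. Point and axes: where cutter_grip's come to be, seated, 5.5 mm above the pocket floor. All pocket floors are 9 mm, foam tops 19 mm, tray rim 24 mm above the desk. Pocket 4 to 5 mm wider than the tool all round.
- torch_pocket (a point): Pocket for the torch in another insert: a straight slot 123 mm long, a little wider at the head end (-y). Point and axes: where torch_grip's come to be, seated, 13 mm above the pocket floor; clearance 4 to 5 mm. A finger channel 40 mm wide, as deep as the pockets, crosses all four inserts along x through the pocket points, so fingers can go down beside a tool.
- tape_pocket (a point): Pocket for the tape in another insert: a circle of 63 mm, any turn will do. Point: where tape_grip comes to be, seated, 9.5 mm above the pocket floor; axes as for the other pockets; clearance 4 mm all round. Neighbouring pocket points are 76 mm apart along x.
- screw_dish: Bystander: round blue cap with screws in it, 64 mm across and 16 mm high, loose on the desk nearer the robot than the tools. Origin at the centre of its underside.
- glue: Bystander: small glue bottle with a red cap, 27 mm across and 94 mm high, standing loose at the desk's far side beyond the tools. Origin at the centre of its underside.
Not all that is in view belongs to the job. Of the things that look like the part that bears tape_grip, take the one that is nearest to the robot's base at the start.

How it is judged:
By the outcome, as a careful person would: the job done as asked, in the order asked, and still so for the second after the job is handed in, with the robot touching nothing.
It also fails if it takes over 99 s, if anything falls off the work surface, if the arm or the gripper's body presses on something with over 40 N, if the wrist force passes 120 N, or if a joint passes its speed limit or range.

## Robot

A 6-joint arm with a two-finger parallel gripper is mounted at the origin on the work surface; the furniture and walls round the work are solid. World frame = base frame: x ahead of the robot, y to its left, z up, the work surface at z = 0. Lengths are in mm, angles in rad, forces in N, time in s.
With the tool pointing down it reaches from about 325 to 900 mm from the base axis. Payload 6.1 kg.
Tool frame: the origin (TCP) lies at the very end of the fingers, on their centre line; the grasp point (between the pads) lies manip.grip_point_offset behind it (manip.grip_point_offset is the distance from the TCP to the grasp point, in mm); z points along the fingers, y is the line along which they close (so a half turn about z gives the same grasp; the last joint's range is limited). The gripper opens to 87 mm and grips with 3 to 60 N. Pads are 19 mm wide; open, the fingers measure 117 mm over their backs; the gripper's body (75 mm by 190 mm) begins 51 mm behind the grasp point.
Start: joints at [1.196, 0.22, 1.526, -0, 1.395, -0.126], TCP at [153.899, 605.748, 222.538] pointing down, gripper open.
Joint ranges: [-2.98, 2.98], [-0.91, 2.08], [0.09, 2.57], [-1.24, 4.39], [0.2, 2.65], [-2.68, 2.68]. Speed limits (rad/s): [2.57, 2.57, 3.01, 3.14, 3.14, 3.14].

## Interface

Orientations are given as a unit quaternion [x, y, z, w].
In Python, from workcell import manip gives the robot as it stands.
- The arm moves only by the shell command python3 -m crank 'ROWS' [FORCE]. ROWS is text: rows parted by semicolons, each of 7 numbers parted by spaces: the shift along the tool's x, y, z in mm, then the turn, a rotation vector about the tool's x, y, z in rad, then the closure, from 0 (fully open) to 1 (shut). In form: dx dy dz wx wy wz fingers; .... A call has 1 to 8 rows; each row is the pose to reach, as a shift and turn from the pose commanded when the call began, along the tool's axes at that moment; what a row does not reach only later rows make up. A row lasts 1/8 s, in which the tool goes at most 62.5 mm and 10.7 degrees, less where a joint would pass 70% of its speed; a pose out of reach is approached as far as the arm can. A call with a gripper value outside its range is refused whole. The fingers move at their own pace and stop on an object; FORCE is the grip in N (left out, the last holds). Time passes only in rows, so rows that repeat a pose let the fingers close. It gives the time, the measured TCP pose, the force, the opening and the grip force at its end, in the units of the state.
- manip.observe(): the state, without advancing time (a new reading comes with each control period).
- manip.snapshot(name): name is "side" or "top" or "wrist"; returns (picture, depth): 420x560x3 uint8, red, green, blue; 420x560 float32, mm along the optical axis (not along the pixel's ray), 0 where there is no reading.
- manip.get_calibration(name): a dict with "mtx" (3x3 intrinsics, pixels), "camera_from_world" (4x4, takes a point from world to camera coordinates). Camera axes: x right, y down, z forward; pixel columns grow to the right and rows downward; lengths in mm; the calibration is good to about 2 mm. A picture is of the moment at which its call begins: read the wrist's pose just before it. get_calibration takes no time and is no camera call; for the wrist camera it gives the pose at the moment of the call.
- manip.finish_job(): hands the job in; it is judged then, once.
The state is a dict: "time_s": time; "qpos": joint angles; "dq": joint speeds; "joint_torque": joint torques, N m; "ee_pos": TCP position; "orientation": TCP orientation; "wrist_force": force on the tool from outside, world axes, zero at the start; "ft_torque": the same for the moment, N m; "width": opening from 0.0 (shut) to 1.0 (fully open); "grasp_force": force on a finger pad.
Only numpy, scipy, OpenCV 4.12 (cv2) and the standard library are available. Lean on these libraries where they do the work, as an engineer would, in place of code of your own. Each camera call takes 0.05 s, during which the arm holds its last target. There are 200 camera calls.

## Working session

There is one attempt and no reset: what is moved stays moved. The work goes in short steps, Python scripts to look and compute and a shell command to move; the robot and the scene stay as the last step left them, time stands still between calls to the robot, and variables do not carry over. Pictures are saved under pics/ and viewed, at most 14 in all, crops included, and the job is handed in when it is done.

```bash
ls; mkdir -p pics; python3 - <<'E'
from workcell import manip
import cv2, numpy as np
print(manip.grip_point_offset, manip.observe())
for n in ("top","side"):
    p,d=manip.snapshot(n); cv2.imwrite(f"pics/{n}0.png",p[:,:,::-1]); np.save(f"pics/{n}0.npy",d)
    print(n,manip.get_calibration(n))
E
```

```text
pics
18.700000000000003 {'time_s': 0.0, 'qpos': array([ 1.19591483e+00,  2.21270822e-01,  1.52762078e+00, -3.05949290e-05,
        1.39471127e+00, -1.26095716e-01]), 'dq': array([ 4.48476390e-04, -5.25440500e-04,  5.75251545e-04,  1.74785464e-04,
       -1.38481013e-04, -6.94075569e-05]), 'joint_torque': array([ 8.73019962e-04, -4.94605458e+01, -3.87387049e+01,  7.01529952e-02,
        5.70455217e-02, -1.39313220e-04]), 'ee_pos': array([153.66880369, 605.15887022, 221.40446571]), 'orientation': array([ 1.24069602e-01,  9.92273008e-01, -9.77473835e-04, -2.34555548e-04]), 'wrist_force': array([-0.59638236,  0.03978858, -0.75387853]), 'ft_torque': array([ 0.00528832, -0.03122022,  0.00194224]), 'grasp_force': 0.0, 'width': 1.000231238549177}
top {'mtx': array([[499.99734787,   0.        , 286.32895982],
       [  0.        , 499.99734787, 207.02538674],
       [  0.        ,   0.        ,   1.        ]]), 'camera_from_world': array([[ 9.79452069e-03, -9.99939669e-01, -4.97249233e-03,
        -1.23226250e+02],
       [-9.88029368e-01, -8.91200688e-03, -1.54008257e-01,
         5.04112195e+02],
       [ 1.53954651e-01,  6.42140552e-03, -9.88057048e-01,
         1.19177989e+03],
       [ 0.00000000e+00,  0.00000000e+00,  0.00000000e+00,
         1.00000000e+00]])}
side {'mtx': array([[505.52459057,   0.        , 280.47372105],
       [  0.        , 505.52459057, 211.50720271],
       [  0.        ,   0.        ,   1.        ]]), 'camera_from_world': array([[ 8.50621772e-01, -5.25203691e-01, -2.45699573e-02,
        -4.70280147e+02],
       [-2.59881393e-01, -3.79362577e-01, -8.88000955e-01,
         1.33229161e+02],
       [ 4.57060457e-01,  7.61738221e-01, -4.59184735e-01,
         1.02286075e+03],
       [ 0.00000000e+00,  0.00000000e+00,  0.00000000e+00,
         1.00000000e+00]])}
```

View pics/top0.png

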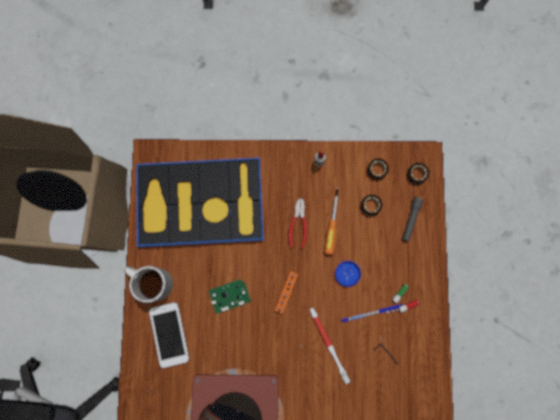

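View pics/side0.png

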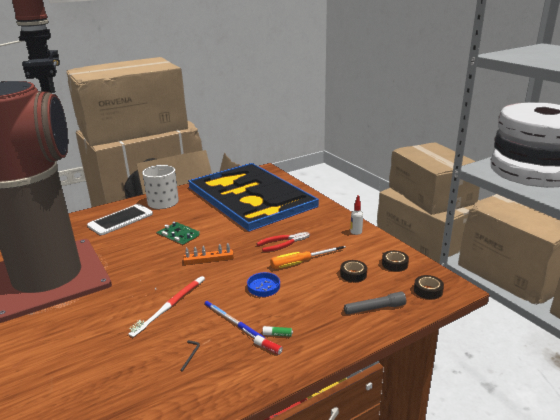

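Top view: the tray is at (200,202), with pockets from left to right: cutter (155,205), torch (185,205), tape (215,210) and driver (246,200). 
- **Driver candidates:** the orange-handled driver (333,225). The red/white brush (330,345), the orange bit strip (287,292) and the pens (380,310) are not it.
- **Cutter:** red (298,225).
- **Torch:** grey (412,220), head at the top.
- **Tape candidates:** rolls at (377,169), (418,173) and (371,205). The last looks nearest the base at (235,418).
- **Bystanders:** dish (347,274) and glue (320,160).

Next I measure these positions coarsely.

```bash
cat > h.py <<'E'
import numpy as np, cv2
from scipy.spatial.transform import Rotation as R
from workcell import manip
def ray(cal,uv,z):
    K,T=cal["mtx"],cal["camera_from_world"]; Rm,t=T[:3,:3],T[:3,3]
    uv=np.atleast_2d(uv).astype(float)
    d=np.c_[(uv-K[:2,2])/K[0,0],np.ones(len(uv))]@Rm; o=-Rm.T@t
    return o+d*((z-o[2])/d[:,2])[:,None]
def proj(cal,P):
    P=np.atleast_2d(P)@cal["camera_from_world"][:3,:3].T+cal["camera_from_world"][:3,3]
    return P[:,:2]/P[:,2:]*cal["mtx"][0,0]+cal["mtx"][:2,2]
def go(xyz,yaw=None):
    "row for TCP at xyz, tool down, fingers closing along world angle yaw (deg, mod 180)"
    s=manip.observe(); Rm=R.from_quat(s["orientation"]); M=Rm.as_matrix()
    cur=np.arctan2(M[1,1],M[0,1])
    if yaw is None: a=cur
    else: a=cur+(np.radians(yaw)-cur+np.pi/2)%np.pi-np.pi/2
    y=np.array([np.cos(a),np.sin(a),0]); z=np.array([0,0,-1.]); T=np.c_[np.cross(y,z),y,z]
    d=M.T@(np.array(xyz)-s["ee_pos"]); w=R.from_matrix(M.T@T).as_rotvec()
    print("t%.1f"%s["time_s"],"q6 %.2f"%s["qpos"][5],"row",d.round(1),w.round(3),"F",s["wrist_force"].round(1),"w",round(s["width"]*87,1),"g",round(s["grasp_force"],1),"ee",s["ee_pos"].round(1),"yaw %.1f"%np.degrees(cur))
def blobs(mask,amin):
    c,_=cv2.findContours(mask.astype(np.uint8)*255,cv2.RETR_EXTERNAL,cv2.CHAIN_APPROX_NONE)
    return [k[:,0,:] for k in c if cv2.contourArea(k)>amin]
E
python3 - <<'E'
from h import *
cal=manip.get_calibration("top")
for n,uv,z in [("driver handle",(331,240),14),("driver tip",(337,191),3),("cut jaw",(300,200),5),("cut grips",(298,246),5),("torch head",(419,199),13),("torch tail",(405,240),13),("tA",(377,169),9),("tB",(418,173),9),("tC",(371,205),9),("dish",(347,274),8),("glue",(320,160),50),
 ("trayTL",(137,162),24),("trayBR",(263,241),24),("p cut",(155,210),9),("p torch",(185,210),9),("p tape",(215,210),9),("p drv",(246,210),9),("toolmid",(355,210),10)]:
    P=ray(cal,uv,z)[0]; print(n,P.round(0),round(np.hypot(*P[:2])))
c=manip.get_calibration("wrist"); T=c["camera_from_world"]; o=-T[:3,:3].T@T[:3,3]
s=manip.observe(); M=R.from_quat(s["orientation"]).as_matrix()
print("cam in tool",M.T@(o-s["ee_pos"]), (T[:3,:3]@M).round(3), c["mtx"][0])
p=cv2.imread("pics/top0.png")[140:270,270:450]; cv2.imwrite("pics/crop.png",cv2.resize(p,None,fx=4,fy=4,interpolation=cv2.INTER_CUBIC))
P=np.array(ray(cal,(310,205),10)[0])
go((560,-130,350),90); go((560,130,350),90)
E
```

```text
driver handle [ 427. -230.   14.] 485
driver tip [ 553. -247.    3.] 606
cut jaw [ 529. -153.    5.] 550
cut grips [ 412. -148.    5.] 438
torch head [ 533. -452.   13.] 699
torch tail [ 429. -414.   13.] 596
tA [ 610. -348.    9.] 703
tB [ 601. -453.    9.] 752
tC [ 517. -332.    9.] 614
dish [ 344. -270.    8.] 437
glue [ 622. -201.   50.] 654
trayTL [619. 261.  24.] 672
trayBR [422. -62.  24.] 427
p cut [499. 213.   9.] 543
p torch [500. 137.   9.] 518
p tape [501.  61.   9.] 504
p drv [501. -17.   9.] 502
toolmid [ 504. -291.   10.] 582
cam in tool [  82.32971522    0.19458166 -163.12271092] [[ 0.     1.    -0.   ]
 [-0.956 -0.    -0.295]
 [-0.295  0.     0.956]] [338.28930665   0.         286.42401144]
t0.1 q6 -0.13 row [-574.8 -612.8 -127.5] [-0.002 -0.    -0.249] F [-0.2 -0.3  0.7] w 87.0 g 0.0 ee [153.7 605.2 221.6] yaw 75.7
t0.1 q6 -0.13 row [-510.8 -360.8 -127.9] [-0.002 -0.    -0.249] F [-0.2 -0.3  0.7] w 87.0 g 0.0 ee [153.7 605.2 221.6] yaw 75.7
```

View pics/crop.png

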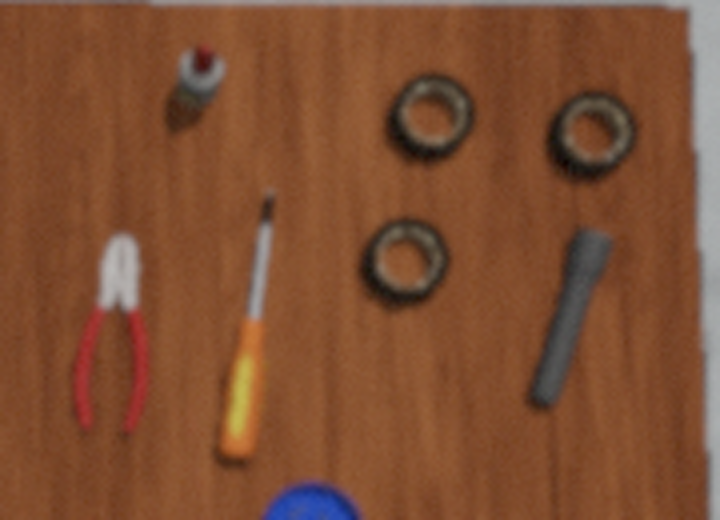

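Crop confirms the choice: cutter (120,330), orange driver (245,380), torch (570,320) with its head at the top, and nearest tape (405,260), 614 mm from base against 703 and 752. I check obstacle heights on the way.

```bash
python3 - <<'E'
from h import *
cal=manip.get_calibration("top"); d=np.load("pics/top0.npy"); T=cal["camera_from_world"];K=cal["mtx"]
v,u=np.mgrid[:420,:560]; X=np.c_[((u.ravel()-K[0,2])*d.ravel()/K[0,0]),((v.ravel()-K[1,2])*d.ravel()/K[0,0]),d.ravel()]
W=(X-T[:3,3])@T[:3,:3]; ok=d.ravel()>0
W=W[ok]
for y0 in range(-600,700,100):
    print(y0,[int(W[m][:,2].max()) if (m:=(W[:,1]>=y0)&(W[:,1]<y0+100)&(W[:,0]>=x0)&(W[:,0]<x0+100)).any() else None for x0 in range(100,800,100)])
go((490,100,222),90);go((490,100,200),90)
E
```

```text
-600 [9, 7, 8, 7, 7, 6, None]
-500 [10, 20, 19, 25, 29, 26, None]
-400 [11, 20, 18, 21, 25, 25, None]
-300 [18, 17, 29, 29, 16, 96, None]
-200 [10, 36, 38, 18, 16, 94, None]
-100 [17, 19, 10, 31, 28, 28, None]
0 [330, 19, 11, 29, 27, 29, None]
100 [17, 97, 98, 28, 27, 28, None]
200 [9, 95, 97, 31, 29, 29, None]
300 [None, None, None, None, None, None, None]
400 [None, None, None, -502, -493, -485, -492]
500 [-734, -734, -488, -378, -381, -380, -192]
600 [-726, -726, -469, -377, -699, -523, -190]
t0.1 q6 -0.13 row [-4.503e+02 -4.069e+02  2.000e-01] [-0.002 -0.    -0.249] F [-0.2 -0.3  0.7] w 87.0 g 0.0 ee [153.7 605.2 221.6] yaw 75.7
t0.1 q6 -0.13 row [-450.4 -406.8   22.2] [-0.002 -0.    -0.249] F [-0.2 -0.3  0.7] w 87.0 g 0.0 ee [153.7 605.2 221.6] yaw 75.7
```

```bash
python3 -m crank '-450 -407 2 0 0 -0.249 0;-450 -407 2 0 0 -0.249 0;-450 -407 2 0 0 -0.249 0;-450 -407 2 0 0 -0.249 0;-450 -407 2 0 0 -0.249 0;-450 -407 2 0 0 -0.249 0;-450 -407 2 0 0 -0.249 0;-450 -407 2 0 0 -0.249 0' 20; python3 -c "
from h import *; go((490,100,220),90)"
```

```text
time_s: 1.1
ee_pos: [431.3, 187.6, 220.8]
orientation: [-0.0, 1.0, 0.0, 0.0]
wrist_force: [1.2, 0.9, 0.6]
width: 0.999
grasp_force: 0.0
t1.1 q6 -1.33 row [-58.7 -87.7   0.8] [0. 0. 0.] F [1.2 0.9 0.6] w 86.9 g 0.0 ee [431.3 187.6 220.8] yaw 90.0
```

```bash
python3 -m crank '-59 -88 1 0 0 0 0;-59 -88 1 0 0 0 0;-59 -88 1 0 0 0 0;-59 -88 1 0 0 0 0'; cat > snap.py <<'E'
import sys; from h import *
import pickle
c=manip.get_calibration("wrist"); p,d=manip.snapshot("wrist"); n=sys.argv[1]
cv2.imwrite(f"pics/{n}.png",p[:,:,::-1]); pickle.dump((c,p,d),open(f"pics/{n}.pkl","wb"))
E
python3 snap.py w1; python3 -c "
from h import *; go((480,-290,200),90)"
```

```text
time_s: 1.6
ee_pos: [489.1, 101.7, 219.4]
orientation: [0.0, 1.0, 0.0, -0.001]
wrist_force: [0.2, -0.5, 0.2]
width: 0.995
grasp_force: 0.0
t1.6 q6 -1.52 row [   9.3 -392.2   19.4] [ 0.    -0.001  0.001] F [-0.1  0.5  0.5] w 87.0 g 0.0 ee [489.  102.2 219.5] yaw 90.0
```

View pics/w1.png

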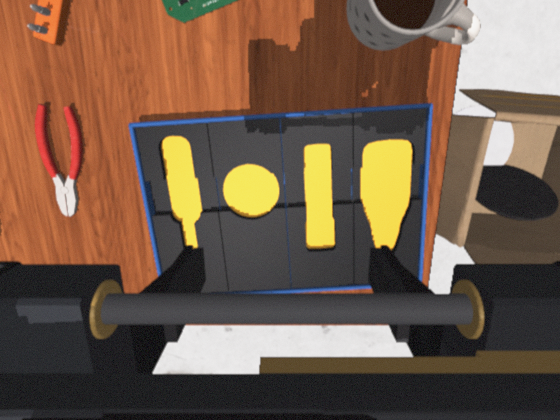

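Wrist view (image up is towards the robot, image right is +y). The pockets read driver (180,185), tape (250,190), torch (318,195) and cutter (385,195). The gripper hides rows below about 260. I measure the pockets from this.

```bash
python3 - <<'E'
from h import *; import pickle
c,p,d=pickle.load(open("pics/w1.pkl","rb"))
hsv=cv2.cvtColor(p,cv2.COLOR_RGB2HSV)
m=(hsv[...,0]>18)&(hsv[...,0]<35)&(hsv[...,1]>150)&(hsv[...,2]>120); m[330:]=0
for k in blobs(m,300):
    for z in (9,19):
        P=ray(c,k,z)[:,:2].astype(np.float32)
        r=cv2.minAreaRect(P); e=cv2.minEnclosingCircle(P); mm=np.r_[P.min(0),P.max(0)]
        print(z,"rect",np.round(r[0],1),np.round(r[1],1),round(r[2],1),"circ",np.round(e[0],1),round(2*e[1],1),"bb",mm.round(1))
m=(hsv[...,0]>105)&(hsv[...,0]<125)&(hsv[...,1]>150)&(hsv[...,2]>50); 
k=np.argwhere(m)[:,::-1]
P=ray(c,k,24)[:,:2]; h=cv2.convexHull(P.astype(np.float32)[(P[:,0]>380)]);print("tray",cv2.minAreaRect(h))
# depth at tape pocket
print("depth z foam/pocket:",[ (lambda uv:((np.linalg.inv(c["camera_from_world"])@np.r_[((np.r_[uv]-c["mtx"][:2,2])/c["mtx"][0,0])*d[uv[1],uv[0]],d[uv[1],uv[0]],1])[:3]).round(1))(uv) for uv in [(251,190),(251,145),(318,190),(385,190),(180,170),(336,130)]])
E
```

```text
9 rect [502.2  61.6] [62.7 61. ] 89.6 circ [501.9  61.9] 64.0 bb [471.7  30.2 532.6  93. ]
19 rect [499.6  62.7] [61.  59.4] 89.6 circ [499.3  63. ] 62.3 bb [469.9  32.1 529.3  93.2]
9 rect [510.8 140. ] [122.9  33.6] 2.7 circ [511. 140.] 124.1 bb [449.7 121.8 571.9 159.4]
19 rect [508.1 139. ] [119.6  32.7] 2.7 circ [508.2 139. ] 120.7 bb [448.6 121.3 567.5 157.8]
9 rect [509.8 215.2] [130.8  57.2] 3.3 circ [509.4 218.2] 131.8 bb [444.3 184.7 574.6 243.5]
19 rect [507.  212.2] [127.3  55.6] 3.3 circ [506.7 215.1] 128.3 bb [443.3 182.5 570.1 239.8]
9 rect [506.3 -14.3] [131.8  34.7] 4.0 circ [506.4 -15.9] 132.3 bb [441.1 -34.2 571.8   4. ]
19 rect [503.6 -11.2] [128.3  33.8] 4.0 circ [503.8 -12.8] 128.7 bb [440.1 -30.6 567.4   6.6]
tray ((520.73193359375, 101.38038635253906), (207.46658325195312, 310.0357971191406), 3.5497758388519287)
depth z foam/pocket: [array([501.1,  62.3,  10.3]), array([449.5,  64.9,  19.7]), array([501.2, 138.3,  10.2]), array([501.5, 214.6,   9.3]), array([478.1, -16. ,  10.3]), array([433.9, 154.4,  20.3])]
```

```bash
python3 -m crank '-81 -402 0 0 0 0 0;-81 -402 0 0 0 0 0;-81 -402 0 0 0 0 0;-81 -402 0 0 0 0 0;-81 -402 0 0 0 0 0;-81 -402 0 0 0 0 0;-81 -402 0 0 0 0 0;-81 -402 0 0 0 0 0'; python3 -m crank '0 0 0 0 0 0 0;0 0 0 0 0 0 0' ;python3 snap.py w2; python3 -c "
from h import *; go((570,-300,222),90)"
```

```text
time_s: 2.65
ee_pos: [571.0, -301.3, 219.4]
orientation: [0.0, 1.0, 0.0, -0.0]
wrist_force: [-0.5, 0.2, -0.1]
width: 1.001
grasp_force: 0.0
time_s: 2.9
ee_pos: [571.0, -298.5, 220.1]
orientation: [-0.001, 1.0, 0.0, 0.0]
wrist_force: [-0.4, -0.1, 0.5]
width: 1.001
grasp_force: 0.0
t3.0 q6 -2.18 row [ 1.  -1.3 -1.8] [0.    0.    0.002] F [-0.6  0.4 -0.1] w 87.2 g 0.0 ee [ 571.  -298.7  220.2] yaw 90.1
```

View pics/w2.png

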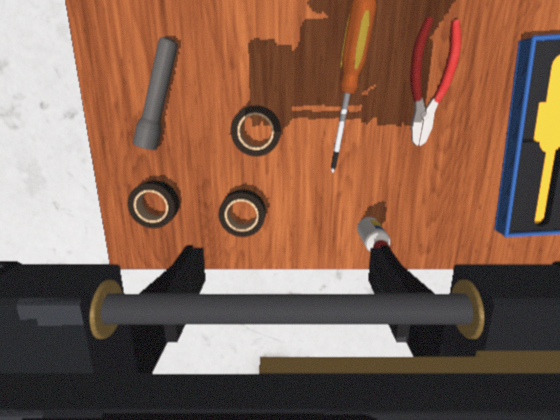

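Wrist view: torch from (168,40) at the tail to (146,145) at the head, and the chosen tape at (255,130). The other rolls are at (153,203) and (242,212), the driver runs from (360,0) to (333,168), the cutter is at (435,80), and the glue is at (373,232). Now I compute grasp poses.

```bash
cat > meas.py <<'E'
from h import *; import pickle,sys
def load(n): return pickle.load(open(f"pics/{n}.pkl","rb"))
def axis(P):
    r=cv2.minAreaRect(P.astype(np.float32)); b=cv2.boxPoints(r); e=b[1]-b[0],b[2]-b[1]
    i=int(np.linalg.norm(e[1])>np.linalg.norm(e[0])); a=e[i]/np.linalg.norm(e[i])
    return np.array(r[0]),a*(1 if a[0]>0 else -1),np.sort(r[1])[::-1]
E
python3 - <<'E'
from meas import *
c,p,d=load("w2"); hsv=cv2.cvtColor(p,cv2.COLOR_RGB2HSV); H,S,V=[hsv[...,i].astype(int) for i in range(3)]
def near(m,uv,amin=60,r=60):
    return [k for k in blobs(m,amin) if np.hypot(*(k.mean(0)-uv))<r]
# torch: low saturation on wood
m=(S<90)&(V<140); m[240:]=0
for k in near(m,(157,92),r=40):
    x,y,w,h=cv2.boundingRect(k); 
    for z in (13,): 
        ce,a,s=axis(ray(c,k,z)[:,:2]); print("torch",z,ce.round(1),a.round(3),s.round(1),"yaw axis",np.degrees(np.arctan2(a[1],a[0])).round(1),"grip",(ce+a*(s[0]/2-71)).round(1),(x,y,w,h))
m=(V<75)&(S<150)|((S<60)&(V<80)); m[262:]=0
for k in near(m,(255,130),r=15)+near(m,(242,212),r=15)+near(m,(153,203),r=15):
    for z in (10,19):
        ce,r=cv2.minEnclosingCircle(ray(c,k,z)[:,:2].astype(np.float32)); print("tape",z,np.round(ce,1),round(2*r,1), round(np.hypot(*ce)))
# yellow driver pocket
m=(H>18)&(H<35)&(S>150)&(V>120)
for k in near(m,(545,150),r=40): P=ray(c,k,9)[:,:2]; print("drvpocket far end",P[P[:,0].argmax()].round(1),k.max(0))
cv2.imwrite("pics/w2m.png",(((S<90)&(V<140))*120+((V<75)&(S<150))*120).astype(np.uint8))
E
```

```text
torch 13 [ 482.2 -433.4] [ 0.94  -0.341] [114.8  25.9] yaw axis -19.9 grip [ 469.4 -428.8] (133, 37, 44, 113)
tape 10 [ 517.3 -331. ] 53.9 614
tape 19 [ 516.6 -330.2] 52.6 613
tape 10 [ 610.7 -349.3] 57.4 704
tape 19 [ 607.7 -348.1] 56.0 700
tape 10 [ 599.7 -450.9] 60.8 750
tape 19 [ 597.1 -447.2] 59.3 746
drvpocket far end [621.9  -4.5] [559 222]
```

```bash
python3 -m crank '54 -32 0 0 0 0 0;54 -32 60 0 0 0 0;54 -32 120 0 0 0 0;54 -32 175 0 0 0 0;54 -32 200 0 0 0 0;54 -32 217 0 0 0 0;54 -32 217 0 0 0 0'; python3 -c "
from h import *; go((517,-331,3),90)"
```

```text
time_s: 3.82
ee_pos: [517.2, -332.1, 2.9]
orientation: [-0.0, 1.0, -0.0, 0.0]
wrist_force: [0.6, 0.4, 0.2]
width: 1.002
grasp_force: 0.0
t3.8 q6 -2.27 row [ 0.2  1.1 -0.1] [-0.     0.     0.001] F [0.6 0.4 0.2] w 87.2 g 0.0 ee [ 517.2 -332.1    2.9] yaw 90.1
```

```bash
python3 -m crank '0 0 0 0 0 0 1;0 0 0 0 0 0 1;0 0 0 0 0 0 1;0 0 0 0 0 0 1;0 0 0 0 0 0 1;0 0 0 0 0 0 1;0 0 0 0 0 0 1;0 0 0 0 0 0 1' 20; python3 -c "
from h import *; go((517,-331,90),90)"
```

```text
time_s: 4.82
ee_pos: [516.8, -332.5, 3.1]
orientation: [-0.0, 1.0, -0.0, 0.0]
wrist_force: [-1.3, 0.8, 4.0]
width: 0.601
grasp_force: 20.0
t4.8 q6 -2.27 row [ -0.2   1.5 -86.9] [-0.  0.  0.] F [-1.3  0.8  4. ] w 52.3 g 20.0 ee [ 516.8 -332.5    3.1] yaw 90.0
```

```bash
python3 -m crank '0 0 -60 0 0 0 1;0 0 -120 0 0 0 1;-10 20 -180 0 0 0 1;-73 392 -217 0 0 0 1;-73 392 -217 0 0 0 1;-73 392 -217 0 0 0 1;-73 392 -217 0 0 0 1;-73 392 -217 0 0 0 1'; python3 -m crank '0 0 0 0 0 0 1;0 0 0 0 0 0 1;0 0 0 0 0 0 1' ; python3 -c "
from h import *; go((590,60,220),90)"
```

```text
time_s: 5.82
ee_pos: [578.4, -4.6, 212.9]
orientation: [-0.0, 1.0, -0.0, 0.0]
wrist_force: [0.4, -0.5, -1.2]
width: 0.599
grasp_force: 20.0
time_s: 6.2
ee_pos: [578.1, -7.8, 212.5]
orientation: [0.001, 1.0, -0.0, -0.0]
wrist_force: [-1.2, -0.7, -0.3]
width: 0.598
grasp_force: 20.0
t6.2 q6 -1.72 row [-11.7  67.9  -7.5] [-0.    -0.001 -0.002] F [-1.2 -0.7 -0.3] w 52.0 g 20.0 ee [578.1  -7.8 212.5] yaw 89.9
```

```bash
python3 -m crank '-2 90 -7 0 0 0 1;-2 90 -7 0 0 0 1;-2 90 -7 0 0 0 1;-2 90 -7 0 0 0 1' ; python3 snap.py w3; python3 - <<'E'
from meas import *
c,p,d=load("w3"); hsv=cv2.cvtColor(p,cv2.COLOR_RGB2HSV); H,S,V=[hsv[...,i].astype(int) for i in range(3)]
m=(H>18)&(H<35)&(S>150)&(V>110); m[280:]=0
for k in blobs(m,300):
    P=ray(c,k,9)[:,:2]; ce,a,s=axis(P); e=cv2.minEnclosingCircle(P.astype(np.float32))
    print("px",k.min(0),k.max(0),ce.round(1),np.degrees(np.arctan2(a[1],a[0])).round(1),s.round(1),"circ",np.round(e[0],1),round(2*e[1],1))
m=(H>105)&(H<128)&(S>150)&(V>50); m[:,:]&=True
k=max(blobs(m,30),key=len); print("tray blob",k.min(0),k.max(0))
o=axis(ray(c,np.argwhere(m)[:,::-1],24)[:,:2]);print(o)
E
```

```text
time_s: 6.7
ee_pos: [580.5, 81.9, 219.7]
orientation: [0.001, 1.0, -0.0, -0.0]
wrist_force: [-0.6, -0.2, -0.4]
width: 0.6
grasp_force: 20.0
px [237  74] [296 136] [501.2  61.4] -0.1 [62.8 62.6] circ [501.2  61.7] 63.9
px [325  51] [356 172] [510.2 139.8] 3.4 [124.8  33.8] circ [510.4 139.9] 125.9
px [385  46] [441 178] [511.5 215.3] 2.7 [136.3  56.8] circ [511.1 215.8] 137.2
px [171  41] [214 215] [530.9 -12.7] 3.7 [184.7  35. ] circ [530.9 -11.9] 184.7
tray blob [137  11] [349 227]
(array([525.9151001 ,  22.30958557]), array([ 0.06119819, -0.9981256 ], dtype=float32), array([468.65414429, 208.02850342]))
```

View pics/w3.png

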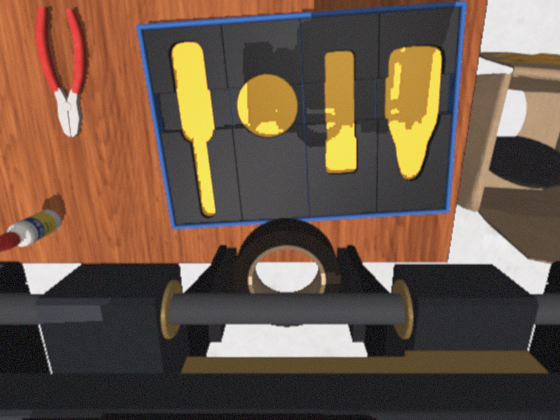

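The pockets are now fully seen, and the tape is held centred at (287,270). Pocket points: tape (501.2,61.7), torch (495.8,138.4), cutter (491.4,214), driver (505.9,-14.2), with the tray turned about 3.5°. I place the tape.

```bash
python3 -m crank '79 -20 60 0 0 -0.061 1;79 -20 120 0 0 -0.061 1;79 -20 160 0 0 -0.061 1;79 -20 178 0 0 -0.061 1;79 -20 180 0 0 -0.061 1'; python3 -c "
from h import *; go((501.2,61.7,12.5),93.5)"
```

```text
time_s: 7.38
ee_pos: [499.6, 62.3, 38.2]
orientation: [-0.03, 1.0, 0.0, -0.002]
wrist_force: [-0.6, 0.3, -0.3]
width: 0.6
grasp_force: 20.0
t7.4 q6 -1.66 row [-1.6 -0.7 25.7] [ 0.    -0.004 -0.002] F [-0.6  0.3 -0.3] w 52.2 g 20.0 ee [499.6  62.3  38.2] yaw 93.4
```

```bash
python3 -m crank '-1 -1 8 0 0 0 1;-1 -1 17 0 0 0 1;-1 -1 26 0 0 0 1;-1 -1 26 0 0 0 1;-1 -1 26 0 0 0 1'; python3 -c "
from h import *; go((501.2,61.7,12.5),93.5)"
```

```text
time_s: 8.0
ee_pos: [502.7, 62.7, 14.2]
orientation: [-0.031, 1.0, -0.0, 0.0]
wrist_force: [-0.5, -0.3, -0.0]
width: 0.602
grasp_force: 20.0
t8.0 q6 -1.66 row [ 1.5 -0.9  1.7] [-0.  0.  0.] F [-0.5 -0.3 -0. ] w 52.3 g 20.0 ee [502.7  62.7  14.2] yaw 93.5
```

```bash
python3 -m crank '1 -1 1 0 0 0 1;1 -1 1 0 0 0 1;1 -1 1 0 0 0 0.2;1 -1 1 0 0 0 0.2;1 -1 1 0 0 0 0.2;1 -1 1 0 0 0 0.2;1 -1 -30 0 0 0 0.2;1 -1 -80 0 0 0 0.2'; python3 -c "
from h import *; go((469.4,-428.8,150),70)"
```

```text
time_s: 9.0
ee_pos: [499.7, 61.6, 93.1]
orientation: [-0.031, 1.0, 0.0, -0.002]
wrist_force: [1.2, -0.5, -0.8]
width: 0.797
grasp_force: 0.0
t9.0 q6 -1.67 row [  60.4 -487.6  -56.8] [-0.001 -0.005  0.41 ] F [ 1.2 -0.5 -0.8] w 69.3 g 0.0 ee [499.7  61.6  93.1] yaw 93.5
```

```bash
python3 -m crank '0 0 -60 0 0 0 0;60 -488 -60 0 0 0.41 0;60 -488 -60 0 0 0.41 0;60 -488 -60 0 0 0.41 0;60 -488 -60 0 0 0.41 0;60 -488 -60 0 0 0.41 0;60 -488 -60 0 0 0.41 0;60 -488 -60 0 0 0.41 0'; python3 -c "
from h import *; go((469.4,-428.8,80),70.1)"
```

```text
time_s: 10.0
ee_pos: [474.5, -377.2, 154.1]
orientation: [0.174, 0.985, -0.0, 0.0]
wrist_force: [0.9, 0.9, -0.0]
width: 1.002
grasp_force: 0.0
t10.0 q6 -2.02 row [-12.9 -50.2  74.1] [ 0.     0.    -0.002] F [ 0.9  0.9 -0. ] w 87.2 g 0.0 ee [ 474.5 -377.2  154.1] yaw 70.0
```

```bash
python3 -m crank '-13 -50 0 0 0 0 0;-13 -50 50 0 0 0 0;-13 -50 100 0 0 0 0;-13 -50 140 0 0 0 0;-13 -50 151 0 0 0 0;-13 -50 151 0 0 0 0;-13 -50 151 0 0 0 0'; python3 -c "
from h import *; go((469.4,-428.8,3),70.1)"
```

```text
time_s: 10.88
ee_pos: [470.9, -427.5, 4.6]
orientation: [0.173, 0.985, -0.001, 0.001]
wrist_force: [-0.5, -0.3, 0.5]
width: 1.002
grasp_force: 0.0
t10.9 q6 -2.08 row [ 1.  -1.8  1.6] [-0.001  0.002 -0.001] F [-0.5 -0.3  0.5] w 87.2 g 0.0 ee [ 470.9 -427.5    4.6] yaw 70.0
```

```bash
python3 -m crank '1 -1 1 0 0 0 1;1 -1 1 0 0 0 1;1 -1 1 0 0 0 1;1 -1 1 0 0 0 1;1 -1 1 0 0 0 1;1 -1 1 0 0 0 1;1 -1 1 0 0 0 1;1 -1 1 0 0 0 1' 25; python3 -m crank '0 0 0 0 0 0 1;0 0 0 0 0 0 1;0 0 -50 0 0 0 1;0 0 -110 0 0 0 1;0 0 -170 0 0 0 1;0 0 -170 0 0 0 1';  python3 -c "
from h import *; go((495.8,138.4,150),93.5)"
```

```text
time_s: 11.88
ee_pos: [468.7, -427.2, 2.1]
orientation: [0.174, 0.985, -0.0, -0.0]
wrist_force: [-0.1, -0.7, 0.4]
width: 0.231
grasp_force: 24.9
time_s: 12.62
ee_pos: [471.5, -430.3, 179.6]
orientation: [0.173, 0.985, -0.004, 0.005]
wrist_force: [0.4, -0.7, -0.4]
width: 0.229
grasp_force: 24.9
t12.6 q6 -2.09 row [171.7 542.9  24.4] [-0.008  0.009 -0.41 ] F [ 0.4 -0.7 -0.4] w 19.9 g 24.9 ee [ 471.5 -430.3  179.6] yaw 70.0
```

```bash
python3 -m crank '172 543 25 0 0 -0.41 1;172 543 25 0 0 -0.41 1;172 543 25 0 0 -0.41 1;172 543 25 0 0 -0.41 1;172 543 25 0 0 -0.41 1;172 543 25 0 0 -0.41 1;172 543 25 0 0 -0.41 1;172 543 25 0 0 -0.41 1';  python3 -c "
from h import *; go((495.8,138.4,150),93.5)"
```

```text
time_s: 13.62
ee_pos: [488.7, 73.9, 149.1]
orientation: [-0.031, 1.0, 0.0, -0.001]
wrist_force: [0.9, -0.6, 0.1]
width: 0.229
grasp_force: 24.9
t13.6 q6 -1.64 row [-11.   63.9  -0.9] [ 0.    -0.001 -0.   ] F [ 0.9 -0.6  0.1] w 19.9 g 24.9 ee [488.7  73.9 149.1] yaw 93.5
```

```bash
python3 -m crank '-11 64 0 0 0 0 1;-11 64 0 0 0 0 1;-11 64 30 0 0 0 1;-11 64 80 0 0 0 1;-11 64 105 0 0 0 1;-11 64 105 0 0 0 1';  python3 snap.py w4; python3 -c "
from h import *; go((495.8,138.4,12.5),93.5)"
```

```text
time_s: 14.38
ee_pos: [493.8, 135.0, 42.1]
orientation: [-0.03, 1.0, -0.0, -0.003]
wrist_force: [0.5, 0.3, -1.1]
width: 0.226
grasp_force: 24.9
t14.4 q6 -1.52 row [-0.5  3.  31.6] [-0.    -0.003 -0.001] F [0.7 0.5 0.7] w 19.8 g 24.9 ee [495.6 135.4  44.1] yaw 93.5
```

View pics/w4.png

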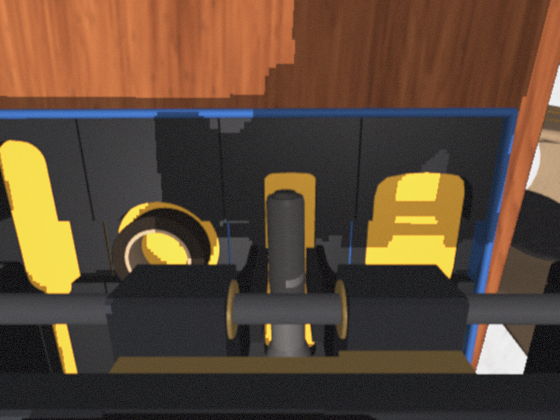

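Torch held, tail tip at (286,192), aligned over its slot (290,215). Check the tail offset, and the tape centre at (163,245).

```bash
python3 - <<'E'
from meas import *
c,p,d=load("w4"); g=np.array([495.6,135.4])
for uv in [(286,191),(286,197)]: print([(ray(c,uv,z)[0,:2]-g).round(1) for z in (54,60,64)], d[uv[1],uv[0]])
hsv=cv2.cvtColor(p,cv2.COLOR_RGB2HSV); V=hsv[...,2].astype(int);print(p[190:215:3,286].tolist())
T=np.linalg.inv(c["camera_from_world"])
for uv in [(286,195),(286,200),(286,215)]:
    z=d[uv[1],uv[0]]; print((T@np.r_[(np.r_[uv]-c["mtx"][:2,2])/c["mtx"][0,0]*z,z,1])[:3].round(1))
E
```

```text
[array([-44.9,  -2.6]), array([-46.4,  -2.7]), array([-47.4,  -2.7])] 160.13052
[array([-42.1,  -2.4]), array([-43.7,  -2.5]), array([-44.7,  -2.6])] 153.79532
[[57, 44, 40], [48, 46, 44], [63, 61, 62], [65, 62, 62], [85, 84, 83], [81, 78, 79], [70, 68, 66], [70, 70, 67], [74, 73, 66]]
[452.1 132.9  56. ]
[453.7 133.   58.6]
[460.4 133.4  59.8]
```

```bash
python3 -m crank '-2 3 0 0 0 0 1;-2 3 10 0 0 0 1;-2 3 20 0 0 0 1;-2 3 30 0 0 0 1;-2 3 30 0 0 0 1;-2 3 30 0 0 0 1';  python3 -c "
from h import *; go((497,138.6,12.5),93.5)"
```

```text
time_s: 15.18
ee_pos: [498.6, 139.6, 15.1]
orientation: [-0.031, 1.0, -0.0, -0.0]
wrist_force: [0.4, 0.6, -0.9]
width: 0.229
grasp_force: 24.9
t15.2 q6 -1.51 row [ 1.6 -0.9  2.6] [-0. -0.  0.] F [ 0.4  0.6 -0.9] w 20.0 g 24.9 ee [498.6 139.6  15.1] yaw 93.5
```

```bash
python3 -m crank '1 -1 2.5 0 0 0 1;1 -1 2.5 0 0 0 1;1 -1 2.5 0 0 0 0.5;1 -1 2.5 0 0 0 0.5;1 -1 2.5 0 0 0 0.5;1 -1 2.5 0 0 0 0.5;1 -1 -40 0 0 0 0.5;1 -1 -100 0 0 0 0.5';  python3 -c "
from h import *; go((500,-150,200),90)"
```

```text
time_s: 16.18
ee_pos: [495.7, 138.2, 114.3]
orientation: [-0.031, 1.0, -0.0, -0.002]
wrist_force: [1.1, -0.1, -0.5]
width: 0.499
grasp_force: 0.0
t16.2 q6 -1.51 row [  13.8 -288.   -85.5] [-0.    -0.005  0.061] F [ 1.1 -0.1 -0.5] w 43.4 g 0.0 ee [495.7 138.2 114.3] yaw 93.5
```

```bash
python3 -m crank '-26 -290 -85 0 0 0.061 0;-26 -290 -85 0 0 0.061 0;-26 -290 -85 0 0 0.061 0;-26 -290 -85 0 0 0.061 0;-26 -290 -85 0 0 0.061 0;-26 -290 -85 0 0 0.061 0;-26 -290 -85 0 0 0.061 0;-26 -290 -85 0 0 0.061 0';  python3 snap.py w5; python3 -c "
from h import *; go((540,-150,200),90)"
```

```text
time_s: 17.18
ee_pos: [540.8, -147.9, 199.3]
orientation: [-0.001, 1.0, 0.0, -0.001]
wrist_force: [0.8, 0.5, 0.0]
width: 1.0
grasp_force: 0.0
t17.2 q6 -1.98 row [ 0.9 -2.2 -0.5] [ 0.001 -0.001  0.002] F [-0.2 -0.4  0.1] w 86.9 g 0.0 ee [ 540.9 -147.8  199.5] yaw 90.1
```

View pics/w5.png

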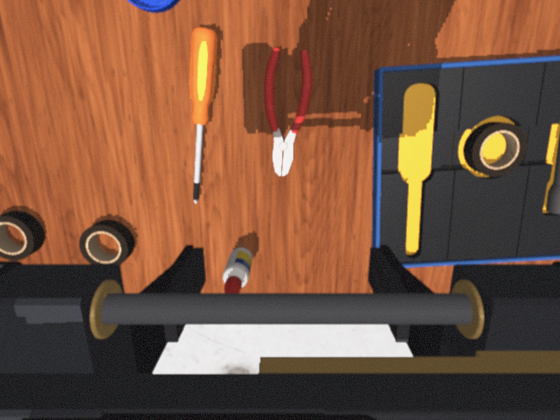

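Wrist view: driver butt (203,30), tip (195,200). Cutter grip ends (277,50) and (306,55), jaw tip (283,175). The tape lies in its pocket, leaning right only by parallax. Measure both tools.

```bash
python3 - <<'E'
from meas import *
c,p,d=load("w5"); hsv=cv2.cvtColor(p,cv2.COLOR_RGB2HSV); H,S,V=[hsv[...,i].astype(int) for i in range(3)]
sub=np.zeros(H.shape,bool); sub[20:205,180:225]=1
m=(H>=8)&(H<35)&(S>200)&(V>170)&sub
k=max(blobs(m,100),key=len)
for z in (12,16):
    ce,a,s=axis(ray(c,k,z)[:,:2]); print("handle",z,ce.round(1),np.degrees(np.arctan2(a[1],a[0])).round(2),s.round(1),"grip",(ce-a*s[0]/2+61*a).round(1),k.min(0),k.max(0))
m2=((S<110)&sub)|m; m2[202:]=0
kk=np.vstack(blobs(m2&sub,15)); P=ray(c,kk,6)[:,:2]; ce,a,s=axis(P); print("whole",ce.round(1),np.degrees(np.arctan2(a[1],a[0])).round(2),s.round(1),kk.min(0),kk.max(0))
sub=np.zeros(H.shape,bool); sub[40:182,260:318]=1
red=((H<4)|(H>172))&(S>180)&sub; wh=(S<90)&(V>120)&sub
b=blobs(red|wh,15); print([(x.min(0).tolist(),x.max(0).tolist()) for x in b])
P=ray(c,np.vstack(b),7)[:,:2]; ce,a,s=axis(P)
print("cutter",ce.round(1),np.degrees(np.arctan2(a[1],a[0])).round(2),s.round(1),"grip",(ce-a*s[0]/2+42*a).round(1))
x=(P-ce)@a; tip=P[x>s[0]/2-15]; n=np.array([-a[1],a[0]])
for lo in range(-60,60,15):
    q=((P-ce)@n)[(x>lo)&(x<lo+15)]; 
    if len(q): print(lo,q.min().round(1),q.max().round(1))
# dish & tray
E
```

```text
Traceback (most recent call last):
ValueError: max() iterable argument is empty
```

```bash
python3 - <<'E'
from meas import *
c,p,d=load("w5"); hsv=cv2.cvtColor(p,cv2.COLOR_RGB2HSV)
for uv in [(195,70),(203,70),(210,70),(202,110),(230,70),(185,60),(198,150),(276,80),(305,80),(283,150),(290,80),(270,110)]: print(uv,hsv[uv[1],uv[0]],p[uv[1],uv[0]])
E
```

```text
(195, 70) [ 14 176 247] [247 158  77]
(203, 70) [ 29 147 247] [247 244 105]
(210, 70) [ 11 190 234] [234 122  60]
(202, 110) [ 14 177 246] [246 153  75]
(230, 70) [ 10 165 199] [199 115  70]
(185, 60) [ 10 166 175] [175  99  61]
(198, 150) [  0   2 243] [243 241 241]
(276, 80) [  9 155  94] [94 55 37]
(305, 80) [  2 173 137] [137  51  44]
(283, 150) [ 10  24 226] [226 212 205]
(290, 80) [ 11 161 103] [103  61  38]
(270, 110) [  0 178 149] [149  45  45]
```

```bash
cat > mt.py <<'E'
from meas import *
c,p,d=load("w5"); hsv=cv2.cvtColor(p,cv2.COLOR_RGB2HSV); H,S,V=[hsv[...,i].astype(int) for i in range(3)]
sub=np.zeros(H.shape,bool); sub[20:205,180:225]=1
m=(V>212)&(H>=8)&(H<35)&(S>120)&sub
k=max(blobs(m,100),key=len)
for z in (12,16):
    ce,a,s=axis(ray(c,k,z)[:,:2]); print("handle",z,ce.round(1),np.degrees(np.arctan2(a[1],a[0])).round(2),s.round(1),"grip",(ce-a*s[0]/2+61*a).round(1),k.min(0),k.max(0))
m2=((S<100)&sub)|m; m2[202:]=0
kk=np.vstack(blobs(m2&sub,15)); P=ray(c,kk,8)[:,:2]; ce,a,s=axis(P); print("whole",ce.round(1),np.degrees(np.arctan2(a[1],a[0])).round(2),s.round(1),kk.min(0),kk.max(0))
sub=np.zeros(H.shape,bool); sub[40:182,260:318]=1
red=((H<6)|(H>172))&(S>150)&sub; wh=(S<100)&(V>90)&sub
b=blobs(red|wh,25); print([(x.min(0).tolist(),x.max(0).tolist()) for x in b])
P=ray(c,np.vstack(b),7)[:,:2]; ce,a,s=axis(P)
print("cutter",ce.round(1),np.degrees(np.arctan2(a[1],a[0])).round(2),s.round(1),"grip",(ce-a*s[0]/2+42*a).round(1))
x=(P-ce)@a; n=np.array([-a[1],a[0]])
for lo in range(-65,60,13):
    q=((P-ce)@n)[(x>lo)&(x<lo+13)]
    if len(q): print(lo,q.min().round(1),q.max().round(1))
E
python3 mt.py
```

```text
handle 12 [ 435.7 -231.1] -7.43 [88.8 21.3] grip [ 452.1 -233.3] [189  28] [213 124]
handle 16 [ 436.  -230.2] -7.43 [87.8 21. ] grip [ 452.9 -232.4] [189  28] [213 124]
whole [ 475.9 -237.4] -7.43 [171.5  21.5] [189  28] [213 201]
[([264, 47], [311, 176])]
cutter [ 470.4 -146.6] -1.01 [126.   46.7] grip [ 449.4 -146.2]
-65 -18.5 20.3
-52 -22.4 22.7
-39 -23.4 23.3
-26 -23.4 23.4
-13 -22.4 20.9
0 -20.3 17.4
13 -16.2 11.6
26 -15.0 7.0
39 -15.0 7.2
52 -13.8 4.2
```

Before choosing the cutter placement I check finger-tip thickness, since the tray wall is close to the cutter pocket.

```bash
python3 - <<'E'
from meas import *
c,p,d=load("w5"); q=p[235:335,120:220,::-1]; cv2.imwrite("pics/f.png",cv2.resize(cv2.convertScaleAbs(q,alpha=2.5,beta=20),None,fx=6,fy=6,interpolation=cv2.INTER_NEAREST))
E
```

```text
(no output)
```

View pics/f.png

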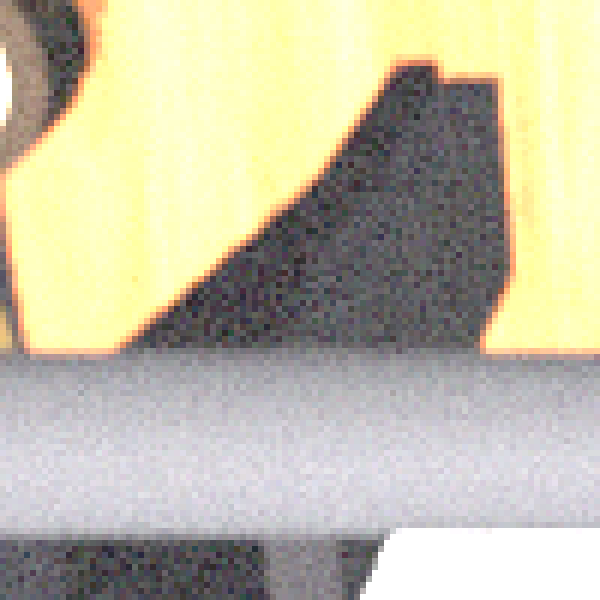

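The finger tip spans (185–203), about 11 mm thick, so a gripped cutter leaves about 4 mm to the tray wall. I place it directly, opening only 2 mm per side. Now grasp the cutter.

```bash
python3 -m crank '91 2 20 0 0 0.065 0;91 2 60 0 0 0.065 0;91 2 110 0 0 0.065 0;91 2 160 0 0 0.065 0;91 2 190 0 0 0.065 0;91 2 196 0 0 0.065 0;91 2 196 0 0 0.065 0'; python3 -c "
from h import *; go((449.4,-146.3,2.5),86.3)"
```

```text
time_s: 18.1
ee_pos: [450.7, -147.0, 4.6]
orientation: [0.032, 0.999, -0.0, 0.0]
wrist_force: [-0.0, -0.1, -0.4]
width: 1.002
grasp_force: 0.0
t18.1 q6 -1.99 row [1.3 0.6 2.1] [-0.     0.     0.001] F [-0.  -0.1 -0.4] w 87.1 g 0.0 ee [ 450.7 -147.     4.6] yaw 86.3
```

```bash
python3 -m crank '1 1 2 0 0 0 0.3;1 1 2 0 0 0 1;1 1 2 0 0 0 1;1 1 2 0 0 0 1;1 1 2 0 0 0 1;1 1 2 0 0 0 1;1 1 2 0 0 0 1;1 1 2 0 0 0 1' 30; python3 -m crank '0 0 -20 0 0 0 1;0 0 -70 0 0 0 1;0 0 -130 0 0 0 1;0 0 -180 0 0 0 1;0 0 -180 0 0 0 1' ;python3 -c "
from h import *; go((540,200,150),93.5)"
```

```text
time_s: 19.1
ee_pos: [449.4, -146.4, 2.2]
orientation: [0.032, 0.999, -0.0, 0.0]
wrist_force: [-1.3, -0.6, 0.5]
width: 0.517
grasp_force: 30.0
time_s: 19.73
ee_pos: [452.2, -147.7, 187.0]
orientation: [0.032, 0.999, -0.002, 0.004]
wrist_force: [-0.3, -0.2, -1.0]
width: 0.525
grasp_force: 30.0
t19.7 q6 -1.99 row [-64.8 352.8  36.2] [-0.004  0.008 -0.126] F [-0.3 -0.2 -1. ] w 45.7 g 30.0 ee [ 452.2 -147.7  187. ] yaw 86.3
```

```bash
python3 -m crank '-16 363 37 0 0 -0.126 1;-16 363 37 0 0 -0.126 1;-16 363 37 0 0 -0.126 1;-16 363 37 0 0 -0.126 1;-16 363 37 0 0 -0.126 1;-16 363 37 0 0 -0.126 1;-16 363 37 0 0 -0.126 1;-16 363 37 0 0 -0.126 1';python3 -m crank '0 0 0 0 0 0 1;0 0 0 0 0 0 1'; python3 snap.py w6; python3 -c "
from h import *; go((491.4,214,40),93.5)"
```

```text
time_s: 20.72
ee_pos: [487.6, 214.6, 143.4]
orientation: [-0.031, 1.0, -0.001, -0.002]
wrist_force: [0.3, 0.2, -1.0]
width: 0.52
grasp_force: 30.0
time_s: 20.98
ee_pos: [489.0, 213.8, 145.2]
orientation: [-0.03, 1.0, -0.0, 0.0]
wrist_force: [-0.0, 0.6, -1.2]
width: 0.521
grasp_force: 30.0
t21.0 q6 -1.37 row [-2.300e+00 -1.000e-01  1.053e+02] [-0.     0.    -0.002] F [-0.2  0.1 -0.4] w 45.4 g 30.0 ee [489.1 213.9 145.3] yaw 93.4
```

View pics/w6.png

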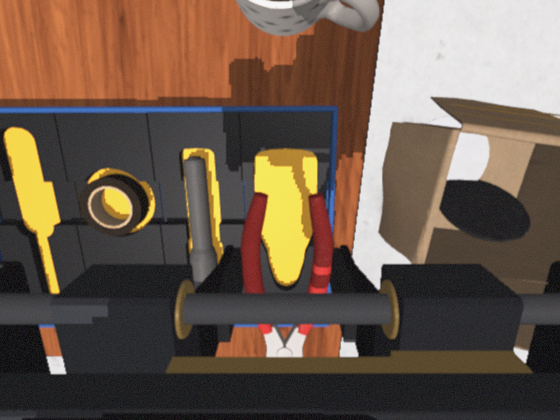

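Cutter held square: grip ends (258,197) and (318,197), jaw tip (285,352). The torch lies in its slot and the tape in its circle. Check the grip-end offset (expect 42 mm), then lower.

```bash
python3 - <<'E'
from meas import *
c,p,d=load("w6"); g=np.array([489.1,213.9]); a=np.array([np.cos(np.radians(3.5)),np.sin(np.radians(3.5))]); n=np.array([-a[1],a[0]])
for uv in [(262,196),(316,196),(285,354)]: P=ray(c,uv,149)[0,:2]-g; print(uv,(P@a).round(1),(P@n).round(1),d[uv[1],uv[0]].round(0))
E
python3 -m crank '-3 0 30 0 0 0 1;-3 0 70 0 0 0 1;-3 0 100 0 0 0 1;-3 0 105 0 0 0 1;-3 0 105 0 0 0 1'; python3 -c "
from h import *; go((491.4,214,12),93.5)"
```

```text
(262, 196) -38.8 -11.4 161.0
(316, 196) -38.8 14.9 162.0
(285, 354) 54.4 -0.5 189.0
time_s: 21.65
ee_pos: [492.4, 214.9, 40.8]
orientation: [-0.03, 1.0, 0.0, 0.0]
wrist_force: [0.9, -0.5, -0.9]
width: 0.521
grasp_force: 30.0
t21.6 q6 -1.37 row [ 1.  -0.8 28.8] [ 0.     0.001 -0.   ] F [ 0.9 -0.5 -0.9] w 45.4 g 30.0 ee [492.4 214.9  40.8] yaw 93.5
```

```bash
python3 -m crank '2 -1 8 0 0 0 1;2 -1 18 0 0 0 1;2 -1 28 0 0 0 1;2 -1 28 0 0 0 1;2 -1 28 0 0 0 1'; python3 -c "
from h import *; go((490.4,214,12),93.5)"
```

```text
time_s: 22.28
ee_pos: [489.7, 213.9, 11.9]
orientation: [-0.031, 1.0, -0.0, -0.0]
wrist_force: [0.0, 0.4, -0.7]
width: 0.519
grasp_force: 30.0
t22.3 q6 -1.37 row [-0.7  0.  -0.1] [-0.    -0.001  0.   ] F [ 0.   0.4 -0.7] w 45.1 g 30.0 ee [489.7 213.9  11.9] yaw 93.5
```

```bash
python3 -m crank '0 0 0.5 0 0 0 1;0 0 0.5 0 0 0 0.43;0 0 0.5 0 0 0 0.43;0 0 0.5 0 0 0 0.43;0 0 0.5 0 0 0 0.43;0 0 -5 0 0 0 0.43;0 0 -40 0 0 0 0.43;0 0 -100 0 0 0 0.43'; python3 -c "
from h import *; go((452,-233.3,170),82.6)"
```

```text
time_s: 23.28
ee_pos: [487.8, 213.3, 111.2]
orientation: [-0.031, 1.0, -0.001, -0.003]
wrist_force: [0.6, -0.4, -0.2]
width: 0.571
grasp_force: 0.0
t23.3 q6 -1.37 row [  63.3 -443.7  -58. ] [-0.002 -0.005  0.19 ] F [ 0.6 -0.4 -0.2] w 49.7 g 0.0 ee [487.8 213.3 111.2] yaw 93.5
```

Released. Look at the tray from here briefly, then fetch the driver.

```bash
python3 snap.py w7; python3 -m crank '0 0 -58 0 0 0 0;63 -444 -58 0 0 0.19 0;63 -444 -58 0 0 0.19 0;63 -444 -58 0 0 0.19 0;63 -444 -58 0 0 0.19 0;63 -444 -58 0 0 0.19 0;63 -444 -58 0 0 0.19 0;63 -444 -58 0 0 0.19 0'; python3 -c "
from h import *; go((452,-233.3,3),82.6)"
```

```text
time_s: 24.32
ee_pos: [454.9, -224.3, 170.8]
orientation: [0.064, 0.998, -0.0, 0.001]
wrist_force: [1.2, 0.2, 0.1]
width: 0.997
grasp_force: 0.0
t24.3 q6 -2.06 row [  1.9  -9.2 167.8] [-0.001  0.002  0.   ] F [1.2 0.2 0.1] w 86.8 g 0.0 ee [ 454.9 -224.3  170.8] yaw 82.6
```

View pics/w7.png

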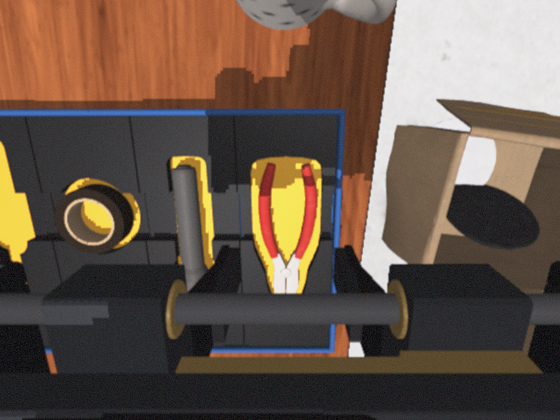

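Cutter lies inside its pocket (grips 267–312 within 252–322). Descend on the driver.

```bash
python3 -m crank '2 -9 30 0 0 0 0;2 -9 80 0 0 0 0;2 -9 130 0 0 0 0;2 -9 160 0 0 0 0;2 -9 167 0 0 0 0;2 -9 167 0 0 0 0'; python3 -c "
from h import *; go((452,-233.3,4),82.6)"
```

```text
time_s: 25.08
ee_pos: [452.4, -231.1, 3.8]
orientation: [0.064, 0.998, -0.0, 0.0]
wrist_force: [0.1, -0.3, -0.4]
width: 0.994
grasp_force: 0.0
t25.1 q6 -2.07 row [ 0.1 -2.2 -0.2] [-0.     0.001  0.   ] F [ 0.1 -0.3 -0.4] w 86.5 g 0.0 ee [ 452.4 -231.1    3.8] yaw 82.6
```

```bash
python3 -m crank '0 -2 0 0 0 0 1;0 -2 0 0 0 0 1;0 -2 0 0 0 0 1;0 -2 0 0 0 0 1;0 -2 0 0 0 0 1;0 -2 0 0 0 0 1;0 -2 0 0 0 0 1;0 -2 0 0 0 0 1' 30; python3 -m crank '0 0 0 0 0 0 1;0 0 0 0 0 0 1;0 0 -20 0 0 0 1;0 0 -70 0 0 0 1;0 0 -130 0 0 0 1;0 0 -160 0 0 0 1;0 0 -160 0 0 0 1' ;python3 -c "
from h import *; go((505.9,-14.2,140),93.5)"
```

```text
time_s: 26.08
ee_pos: [451.6, -232.7, 3.1]
orientation: [0.064, 0.998, 0.0, -0.0]
wrist_force: [-0.1, -0.3, 0.1]
width: 0.254
grasp_force: 30.0
time_s: 26.95
ee_pos: [453.4, -234.1, 166.3]
orientation: [0.064, 0.998, -0.002, 0.003]
wrist_force: [0.4, -0.6, -0.9]
width: 0.254
grasp_force: 30.0
t26.9 q6 -2.07 row [-23.6 224.9  25.7] [-0.004  0.005 -0.19 ] F [ 0.4 -0.6 -0.9] w 22.1 g 30.0 ee [ 453.4 -234.1  166.3] yaw 82.6
```

```bash
python3 -m crank '-24 225 25 0 0 -0.19 1;-24 225 25 0 0 -0.19 1;-24 225 25 0 0 -0.19 1;-24 225 25 0 0 -0.19 1;-24 225 25 0 0 -0.19 1;-24 225 25 0 0 -0.19 1;-24 225 25 0 0 -0.19 1'; python3 snap.py w8; python3 -c "
from h import *; go((505.9,-14.2,45),93.5)"
```

```text
time_s: 27.82
ee_pos: [504.0, -13.9, 137.6]
orientation: [-0.03, 1.0, -0.0, -0.0]
wrist_force: [-1.6, -0.4, -0.4]
width: 0.25
grasp_force: 30.0
t27.9 q6 -1.81 row [-1.8 -0.3 92.9] [-0.    -0.    -0.002] F [ 0.2  0.5 -1.7] w 22.5 g 30.0 ee [504.1 -14.  137.9] yaw 93.4
```

View pics/w8.png

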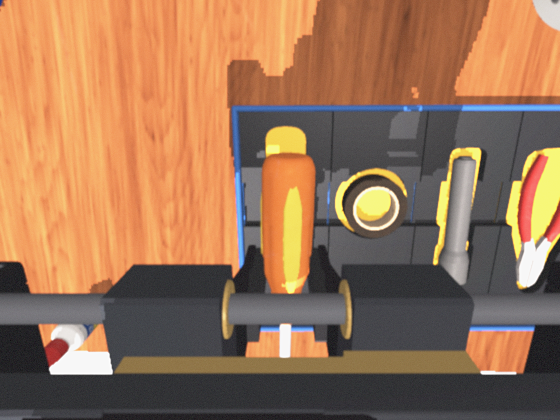

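Driver held: butt at (290,154), shaft at (285,340), roughly over its slot. Check offset and tilt.

```bash
python3 - <<'E'
from meas import *
c,p,d=load("w8"); g=np.array([504.1,-14.0]); a=np.array([np.cos(np.radians(3.5)),np.sin(np.radians(3.5))]); n=np.array([-a[1],a[0]])
T=np.linalg.inv(c["camera_from_world"])
for uv in [(290,156),(290,165),(290,180),(290,220),(287,260),(285,330),(285,345)]:
    z=d[uv[1],uv[0]]; W=(T@np.r_[(np.r_[uv]-c["mtx"][:2,2])/c["mtx"][0,0]*z,z,1])[:3]; q=W[:2]-g; print(uv,"along",(q@a).round(1),"across",(q@n).round(1),"z",W[2].round(1))
hsv=cv2.cvtColor(p,cv2.COLOR_RGB2HSV); print([hsv[v,290].tolist() for v in range(148,162,2)])
for v in (165,180,200,220,240,260,330,345):
    r=hsv[v,250:330].astype(int); o=np.flatnonzero((r[:,1]>150)&(r[:,0]<32)&(r[:,2]>90)) if v<300 else np.flatnonzero((r[:,1]<40)&(r[:,2]>150)); print(v,o.min()+250,o.max()+250)
E
```

```text
(290, 156) along -59.6 across 2.3 z 149.7
(290, 165) along -57.1 across 2.2 z 158.8
(290, 180) along -50.6 across 2.3 z 158.8
(290, 220) along -32.8 across 2.3 z 159.7
(287, 260) along -13.0 across 0.9 z 158.9
(285, 330) along 33.6 across -0.1 z 147.6
(285, 345) along 43.8 across -0.2 z 146.8
[[24, 167, 245], [24, 168, 244], [18, 178, 223], [10, 186, 180], [11, 182, 184], [11, 185, 203], [11, 184, 231]]
165 263 313
180 262 314
200 261 313
220 261 313
240 262 311
260 264 309
330 280 290
345 280 289
```

```bash
python3 -m crank '-2 0 30 0 0 -0.015 1;-2 0 70 0 0 -0.015 1;-2 0 90 0 0 -0.015 1;-2 0 93 0 0 -0.015 1;-2 0 100 0 0 -0.015 1;-2 0 108 0 0 -0.015 1;-2 0 116 0 0 -0.015 1;-2 0 120 0 0 -0.015 1'; python3 -c "
from h import *; go((505.9,-14.2,13),94.3)"
```

```text
time_s: 28.88
ee_pos: [506.2, -12.6, 17.7]
orientation: [-0.038, 0.999, 0.0, -0.0]
wrist_force: [-0.5, -0.5, -1.0]
width: 0.259
grasp_force: 30.0
t28.9 q6 -1.83 row [ 0.4 -1.6  4.7] [ 0.    -0.     0.001] F [-0.5 -0.5 -1. ] w 22.5 g 30.0 ee [506.2 -12.6  17.7] yaw 94.4
```

```bash
python3 -m crank '0 -1.5 1 0 0 0 1;0 -1.5 2 0 0 0 1;0 -1.5 2 0 0 0 1;0 -1.5 2 0 0 0 1'; python3 -m crank '0 0 1 0 0 0 1;0 0 2 0 0 0 1;0 0 2 0 0 0 1'; python3 -c "
from h import *; go((505.9,-14.2,13),94.3)"
```

```text
time_s: 29.38
ee_pos: [506.6, -14.1, 16.3]
orientation: [-0.038, 0.999, -0.0, 0.0]
wrist_force: [-0.1, 0.6, -0.1]
width: 0.256
grasp_force: 30.0
time_s: 29.75
ee_pos: [506.4, -14.1, 14.0]
orientation: [-0.038, 0.999, 0.0, -0.0]
wrist_force: [0.6, -0.6, -0.7]
width: 0.254
grasp_force: 30.0
t29.8 q6 -1.83 row [ 0.5 -0.1  1. ] [ 0.    -0.     0.001] F [ 0.6 -0.6 -0.7] w 22.1 g 30.0 ee [506.4 -14.1  14. ] yaw 94.4
```

```bash
python3 -m crank '0 0 1.5 0 0 0 1;0 0 1.5 0 0 0 1;0 0 1.5 0 0 0 0.6;0 0 1.5 0 0 0 0.6;0 0 1.5 0 0 0 0.6;0 0 -5 0 0 0 0.6;0 0 -50 0 0 0 0.6;0 0 -110 0 0 0 0.6'; python3 -c "
from h import *; go((590,90,240),90)"
```

```text
time_s: 30.75
ee_pos: [504.9, -13.9, 124.2]
orientation: [-0.038, 0.999, 0.0, -0.002]
wrist_force: [0.9, 0.3, 0.8]
width: 0.402
grasp_force: 0.0
t30.8 q6 -1.83 row [ -92.3   97.2 -116. ] [ 0.001 -0.004  0.076] F [0.9 0.3 0.8] w 35.0 g 0.0 ee [504.9 -13.9 124.2] yaw 94.4
```

```bash
python3 -m crank '0 0 -50 0 0 0 0.6;-92 97 -116 0 0 0.076 0.6;-92 97 -116 0 0 0.076 0.6;-92 97 -116 0 0 0.076 0.6;-92 97 -116 0 0 0.076 0.6;-92 97 -116 0 0 0.076 0.6;-92 97 -116 0 0 0.076 0.6'; python3 snap.py w9; python3 - <<'E'
from meas import *
c,p,d=load("w9"); T=c["camera_from_world"];K=c["mtx"]
v,u=np.mgrid[:420,:560]; W=(np.c_[(u.ravel()-K[0,2])*d.ravel()/K[0,0],(v.ravel()-K[1,2])*d.ravel()/K[0,0],d.ravel()]-T[:3,3])@T[:3,:3]
th=np.radians(3.5); a=np.array([np.cos(th),np.sin(th)]); n=np.array([-a[1],a[0]])
for nm,P,off in [("driver",(505.9,-14.2),[50,20,0,-20,-60,-100]),("tape",(501.2,61.7),[22,-22]),("torch",(495.8,138.4),[35,20,0,-20,-40,-65]),("cutter",(491.4,214),[40,30,0,-50,-70])]:
    for y in off:
        q=np.array(P)-a*y; m=(abs((W[:,:2]-q)@a)<5)&(abs((W[:,:2]-q)@n)<26)&(d.ravel()>0)
        print(nm,y,"max z",np.percentile(W[m,2],95).round(1),"min",np.percentile(W[m,2],5).round(1)) if m.sum()>5 else None
q=cv2.resize(p[:260,100:480,::-1],None,fx=2,fy=2); cv2.imwrite("pics/w9c.png",q)
E
```

```text
time_s: 31.62
ee_pos: [589.9, 88.6, 239.3]
orientation: [0.0, 1.0, -0.0, -0.001]
wrist_force: [-0.2, -0.8, -0.4]
width: 0.399
grasp_force: 0.0
driver 50 max z 34.7 min 10.0
driver 20 max z 34.2 min 9.6
driver 0 max z 32.7 min 9.3
driver -20 max z 29.0 min 9.1
driver -60 max z 323.4 min 10.4
driver -100 max z 21.2 min 9.5
tape 22 max z 29.3 min 9.2
tape -22 max z 29.5 min 9.7
torch 35 max z 28.5 min 9.4
torch 20 max z 28.8 min 9.4
torch 0 max z 29.4 min 9.2
torch -20 max z 30.2 min 9.3
torch -40 max z 31.3 min 9.6
torch -65 max z 352.6 min 323.5
cutter 40 max z 21.0 min 9.0
cutter 30 max z 22.0 min 9.3
cutter 0 max z 21.8 min 9.1
cutter -50 max z 20.7 min 9.5
cutter -70 max z 21.2 min 9.8
```

View pics/w9c.png

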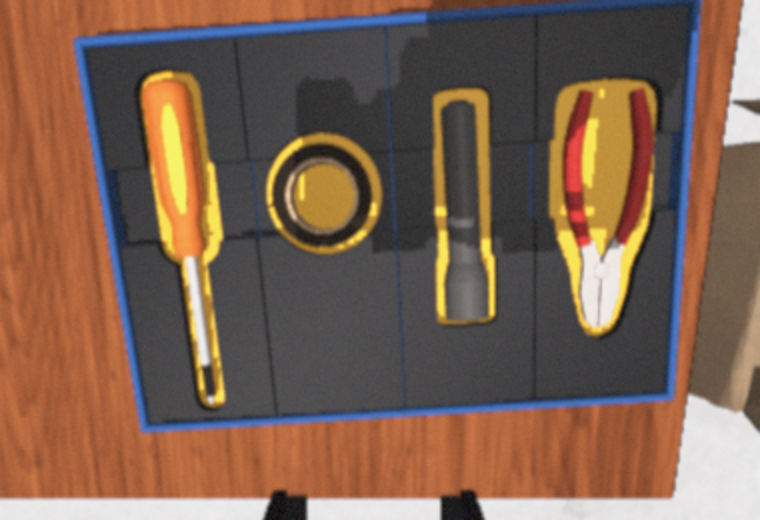

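All four tools lie in their own cut-outs. The crop shows driver (175,170), tape (323,192), torch (465,200) and cutter (605,200). I compare height profiles with the tools lying on the desk to confirm full seating, and check the bystanders.

```bash
python3 - <<'E'
from meas import *
def cloud(n):
    c,p,d=load(n); T=c["camera_from_world"];K=c["mtx"]; v,u=np.mgrid[:420,:560]
    W=(np.c_[(u.ravel()-K[0,2])*d.ravel()/K[0,0],(v.ravel()-K[1,2])*d.ravel()/K[0,0],d.ravel()]-T[:3,3])@T[:3,:3]
    return W[(d.ravel()>0)&(v.ravel()<255)]
def prof(n,P,ang,off,w):
    W=cloud(n); a=np.array([np.cos(np.radians(ang)),np.sin(np.radians(ang))]); m=np.array([-a[1],a[0]]); o=[]
    for y in off:
        q=np.array(P)-a*y; k=(abs((W[:,:2]-q)@a)<4)&(abs((W[:,:2]-q)@m)<w); o.append(np.percentile(W[k,2],92).round(1) if k.sum()>5 else None)
    return o
to=[36,20,0,-20,-40,-55,-65]; print("torch",prof("w2",(469.4,-428.8),-19.9,to,15),prof("w9",(495.8,138.4),3.5,to,15))
do=[50,35,20,0,-20,-50,-80,-105]; print("driver",prof("w5",(452,-233.3),-7.4,do,14),prof("w9",(505.9,-14.2),3.5,do,14))
co=[38,30,0,-30,-50,-75]; print("cutter",prof("w5",(449.4,-146.3),-4,co,24),prof("w9",(491.4,214),3.5,co,24))
print("floor/desk",np.median((W:=cloud("w9"))[(abs(W[:,0]-420)<150)&(abs(W[:,1]+90)<15),2]))
cal=manip.get_calibration("top"); a=cv2.imread("pics/top0.png"); b,_=manip.snapshot("top"); b=b[:,:,::-1]
for nm,(u,v) in dict(dish=(347,274),glue=(320,160),tA=(377,169),tB=(418,173)).items():
    print(nm,cv2.absdiff(a,np.ascontiguousarray(b))[v-18:v+18,u-18:u+18].mean().round(1), "shift",np.round(cv2.phaseCorrelate(*[cv2.cvtColor(np.ascontiguousarray(i[v-20:v+20,u-20:u+20]),6).astype(np.float32) for i in (a,b)])[0],2))
E
```

```text
torch [np.float64(19.6), np.float64(19.9), np.float64(20.7), np.float64(21.5), np.float64(23.3), np.float64(25.7), np.float64(26.0)] [np.float64(28.4), np.float64(28.9), np.float64(29.9), np.float64(30.3), np.float64(31.2), np.float64(34.8), np.float64(35.1)]
driver [np.float64(25.8), np.float64(25.7), np.float64(25.3), np.float64(23.9), np.float64(20.2), np.float64(12.9), np.float64(11.8), np.float64(11.2)] [np.float64(34.8), np.float64(35.1), np.float64(34.3), np.float64(32.8), np.float64(29.1), np.float64(22.0), np.float64(21.2), np.float64(20.7)]
cutter [np.float64(11.8), np.float64(12.5), np.float64(12.6), np.float64(11.4), np.float64(9.9), np.float64(9.0)] [np.float64(21.0), np.float64(21.8), np.float64(21.6), np.float64(20.5), np.float64(20.3), np.float64(20.9)]
floor/desk 1.0008721658059159
dish 15.9 shift [ 0.09 -0.17]
glue 15.6 shift [-0.07 -0.08]
tA 14.8 shift [-0.07  0.11]
tB 13.9 shift [-0.01  0.38]
```

All profiles sit exactly 9 mm (the pocket floor) above their desk values, and the bystanders have not moved. The robot is clear, so I hand in.

```bash
python3 -c "
from workcell import manip; print(manip.finish_job())"
```

```text
the job is handed in; nothing more can be done
None
```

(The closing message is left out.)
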